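# Turn the top board of the punch-sample book

## Robot

A 6-joint arm with a two-finger parallel gripper is mounted at the origin on the work surface. World frame = base frame: x ahead of the robot, y to its left, z up, the work surface at z = 0. Lengths are in mm, angles in rad, forces in N, time in s.
With the tool pointing down it reaches from about 350 to 800 mm from the base axis. Payload 7.3 kg.
Tool frame: the origin (TCP) lies on the front face of the gripper's body, between the roots of the fingers; the fingertips stand 73 mm ahead of it and the grasp point (between the pads) lies ctrl.pinch_z ahead of it (ctrl.pinch_z is the distance from the TCP to the grasp point, in mm); z points along the fingers, y is the line along which they close (so a half turn about z gives the same grasp; the last joint's range is limited). The gripper opens to 85 mm and grips with 20 to 120 N. Pads are 22 mm wide; open, the fingers measure 114 mm over their backs; the gripper's body (76 mm by 85 mm) begins 54 mm behind the grasp point. The pads swing forward as they close: fully open they stand 13 mm farther back than shut.
Start: joints at [1.169, 0.342, 1.524, -0, 1.275, -0.146], TCP at [132.817, 507.934, 303.922] pointing down, gripper open.
Joint ranges: [-2.53, 2.53], [-0.77, 2.02], [0.04, 2.7], [-1, 4.14], [0.28, 2.66], [-3.11, 3.11]. Speed limits (rad/s): [2.57, 2.57, 3.14, 3.14, 3.14, 3.14].

## Interface

Orientations are given as a unit quaternion [x, y, z, w].
In Python, from plant import ctrl gives the robot as it stands. The module is installed in compiled form; this text tells all that it offers.
- The arm moves only by the tool drive_tool, never from a script. Its argument "increments" is a list of rows, each an object with "slide": the shift along the world's x, y, z in cm, a list of three; "rot": the turn, a rotation vector about the world's x, y, z in rad, a list of three; "claw": the closure, from -1 (fully open) to 1 (shut), so that 0 is half open. A call has 1 to 5 rows; each row shifts and turns the commanded pose from where the row before left it; what a row does not reach is not made up. A row lasts 1/8 s, in which the tool goes at most 62.5 mm and 10.7 degrees, less where a joint would pass 70% of its speed; a pose out of reach is approached as far as the arm can. A call with a gripper value outside its range is refused whole. The fingers move at their own pace and stop on an object; "force" is the grip in N (left out, the last holds). Time passes only in rows, so rows that do not move let the fingers close. It gives the time, the measured TCP pose, the force, the opening and the grip force at its end, in the units of the state.
- ctrl.observe(): the state, without advancing time (a new reading comes with each control period).
- ctrl.snapshot(name): name is "scene" or "top" or "wrist"; returns (picture, depth): 420x560x3 uint8, blue, green, red; 420x560 float32, mm along the optical axis (not along the pixel's ray), 0 where there is no reading.
- ctrl.get_calibration(name): a dict with "camera_matrix" (3x3 intrinsics, pixels), "k1" (the pictures are not rectified: a ray, as slopes to the right and down, at radius r is drawn at 1 + k1 r^2 times it, then the intrinsics apply), "rvec" (rotation vector, rad) and "tvec" (3), from world to camera coordinates, as OpenCV has them. Camera axes: x right, y down, z forward; pixel columns grow to the right and rows downward; lengths in mm; the calibration is good to about 2 mm. A picture is of the moment at which its call begins: read the wrist's pose just before it. get_calibration takes no time and is no camera call; for the wrist camera it gives the pose at the moment of the call.
- ctrl.close_job(): hands the job in; it is judged then, once.
Trained networks look in the newest picture that a camera, given by its name, has taken for a name from the list of things; names that differ only in an ending like _2 or _b are one class to them, and where a whole thing is asked for, a point or a joint stands for the part that bears it (a point fixed in the world has none). Each returns a list of dicts, best first, with "confidence" (0 to 1); they miss things now and then, are a little off and sometimes report something else, mostly with a low value. They report only what shows in the picture. A call takes as long as a camera call.
- ctrl.search_frame(camera, name): "extent" ([left, top, width, height] in pixels, round what is visible of it).
- ctrl.pinpoint(camera, name): "xy" ([column, row] in pixels: a listed point, or the origin of a listed thing).
The state is a dict: "clock": time; "joint_positions": joint angles; "joint_vel": joint speeds; "joint_efforts": joint torques, N m; "eef_pos": TCP position; "orientation": TCP orientation; "force": force on the tool from outside, world axes, zero at the start; "moment": the same for the moment, N m; "width": finger opening in mm; "finger_force": force on a finger pad.
Only numpy, scipy, OpenCV 4.12 (cv2) and the standard library are available. Lean on these libraries where they do the work, as an engineer would, in place of code of your own. Each camera call takes 0.05 s, during which the arm holds its last target. There are 200 camera calls.

## Task

The ring-bound book of punched-paper samples lies open on the counter. With the fingertips, turn the top board of its right-hand stack over the rings (its tab, the one nearest the robot, sticks out so that a finger can push up under it) and press it down until it lies flat on the left-hand stack. Do not pinch the board or slam it, let the next board, whose tab is the middle one, lie where it is, and disturb nothing else on the counter.

Things in the scene. Friction and masses are not known exactly. Their poses are not given: they have to be found in the camera images.
- book: open ring book, fixed: cloth covers 3 mm thick, 226 mm along the spine, reaching 170 mm to either side (also under the tabs); three steel rings 64 mm across, tops 76 mm above the counter; a stack of boards each side, 36 mm high. Origin on the counter under mid-spine; x along the spine, roughly away from the robot; -y to the right-hand stack, +y to the left-hand one; z up
- book_spine (a point): mid-point of the hinge axis in the middle of the rings, half-way along the spine, 42 mm above the counter; the moving boards turn about the line through it along the book's x axis
- top_board (a joint): angle of the top board: 0 flat on the right-hand (-y) stack, 1.57 upright, 3.14 flat on the left-hand (+y) stack, a stop at both; starts between 0 and 0.2. It turns stiffly (friction about 0.09 N m, more than its weight's moment), so it stays where it is left at any angle
- top_board_mid (a point): middle of the top board: stiff card 4 mm thick, about 60 g, 200 mm along the spine, its edges 24 and 140 mm from the hinge axis (tab excluded). Axes turn with it: x along the spine, -y out from the spine, z out of the face uppermost at the start. Its mid-plane passes 3 mm from the hinge axis, on the +z side
- top_board_tab (a point): middle of the top board's tab, half-way through its 4 mm thickness; axes as top_board_mid. 50 mm wide along the spine, 140 to 162 mm from the hinge axis, centred at book x = -66 mm (the robot's end). With the board at 0 its underside is 43 mm above the counter, with only the 3 mm cover beneath it
- next_board (a joint): angle of the next board, lying under the top one: 0 lying flat; must stay there
- next_board_tab (a point): middle of the next board's tab: same size, at the middle of the spine (book x = 0), 5.5 mm lower than the top board's when both lie flat. A third, fixed tab lies at book x = +66 mm
- spool: bare wooden spool standing on end, 42 mm across, 60 mm tall; origin at the centre of its foot
- punch: plastic craft punch, 62 x 48 mm, 55 mm tall, lever on top; origin at the centre of its underside
- crochet_hook: aluminium crochet hook lying on the counter, 155 mm long, 7 mm high; origin under its middle, its x axis along it
- button_jar: lidded glass button jar, 56 mm across, 75 mm tall; origin at the centre of its foot
- tape_roll: roll of paper tape lying flat, 72 mm across, 20 mm high; origin at the centre of its underside
- mug: white ceramic mug full of pencils, 80 mm across, 95 mm tall, pencils to 180 mm, handle on its +y side; origin at the centre of its foot

How it is judged:
By the outcome, as a careful person would: the job done as asked, in the order asked, and still so for the second after the job is handed in, with the robot touching nothing.
It also fails if it takes over 45 s, if anything falls off the work surface, if the arm or the gripper's body presses on something with over 40 N, if the wrist force passes 120 N, or if a joint passes its speed limit or range.

## Working session

There is one attempt and no reset: what is moved stays moved. The work goes in short steps, Python scripts to look and compute and a tool call to move; the robot and the scene stay as the last step left them, time stands still between calls to the robot, and variables do not carry over. Pictures are saved under pics/ and viewed, at most 10 in all, crops included, and the job is handed in when it is done.

Besides the shell and the picture viewer there is one more tool, called as a command line: name --argument value ..., lists and objects as JSON in quotes. drive_tool: Moves the arm, as the interface text tells. Its arguments: {"type":"object","properties":{"increments":{"type":"array"},"force":{"type":"number"}},"required":["increments"]}

```bash
mkdir -p pics
cat > h.py <<'E'
import numpy as np, cv2
from plant import ctrl
from scipy.spatial.transform import Rotation as R
def cal(n):
    c=ctrl.get_calibration(n); K=np.array(c["camera_matrix"],float)
    Rm=R.from_rotvec(np.ravel(c["rvec"])).as_matrix(); return K,float(np.ravel(c["k1"])[0]),Rm,np.ravel(c["tvec"]).astype(float)
def ray(n,uv):
    K,k1,Rm,t=cal(n); d=cv2.undistortPoints(np.array([[uv]],float),K,np.array([k1,0,0,0.]))[0,0]
    return -Rm.T@t, Rm.T@np.array([d[0],d[1],1])
def at_z(n,uv,z):
    o,d=ray(n,uv); return o+d*(z-o[2])/d[2]
def at_depth(n,uv,dep):
    o,d=ray(n,uv); return o+d*dep
def proj(n,P):
    K,k1,Rm,t=cal(n); p=cv2.projectPoints(np.atleast_2d(np.array(P,float)),cv2.Rodrigues(Rm)[0],t,K,np.array([k1,0,0,0.]))[0]; return p[:,0]
def cloud(n,dep):
    v,u=np.mgrid[:dep.shape[0],:dep.shape[1]]; K,k1,Rm,t=cal(n)
    p=cv2.undistortPoints(np.stack([u,v],-1).reshape(-1,1,2).astype(float),K,np.array([k1,0,0,0.]))[:,0]
    P=(np.c_[p,np.ones(len(p))]*dep.reshape(-1,1)-t)@Rm
    P[dep.ravel()==0]=np.nan
    return P.reshape(*dep.shape,3)
E
python3 - <<'E'
from h import *
np.set_printoptions(precision=1,suppress=True)
for n in ("scene","top"):
    im,d=ctrl.snapshot(n); cv2.imwrite(f"pics/{n}0.png",im); np.save(n+"0.npy",d)
    C=cloud(n,d)
    for t in ("book","book_spine","top_board_mid","top_board_tab","next_board_tab","spool","punch","crochet_hook","button_jar","tape_roll","mug"):
        r=ctrl.pinpoint(n,t)[:1]
        z={"book_spine":42,"top_board_mid":45,"top_board_tab":45,"next_board_tab":39.5}.get(t,0)
        for q in r:
            u,v=np.round(q["xy"]).astype(int); print(n,t,q["xy"],round(q["confidence"],2),at_z(n,q["xy"],z),"depthpt",C[min(max(v,0),419),min(max(u,0),559)])
s=ctrl.observe(); print(s["eef_pos"],s["orientation"],ctrl.pinch_z,s["width"],s["clock"])
E
```

```text
scene book [261.7, 228.2] 0.8 [645.6  81.4   0. ] depthpt [657.9  83.5  15.7]
scene book_spine [256.6, 213.5] 0.88 [640.8  70.5  42. ] depthpt [614.7  67.9  10.7]
scene top_board_mid [217.7, 215.2] 0.72 [655.5 -10.4  45. ] depthpt [665.4  -7.1  57.2]
scene top_board_tab [187.8, 191.8] 0.65 [593.5 -87.   45. ] depthpt [606.6 -82.1  58.3]
scene next_board_tab [187.1, 217.7] 0.76 [663.5 -74.8  39.5] depthpt [667.5 -73.6  43.3]
scene spool [152.7, 249.2] 0.93 [ 722.9 -140.5    0. ] depthpt [ 736.2 -133.    19.1]
scene punch [379.9, 235.5] 0.67 [643.2 338.2   0. ] depthpt [669.9 331.5  30.5]
scene crochet_hook [263.9, 175.1] 0.69 [479.   69.8   0. ] depthpt [482.7  70.5   3.9]
scene button_jar [280.1, 297.7] 0.66 [816.9 134.7   0. ] depthpt [839.9 135.6  36.5]
scene tape_roll [360.6, 192.8] 0.63 [517.7 301.3   0. ] depthpt [519.5 302.    1.2]
scene mug [425.6, 235.5] 0.64 [634.4 436.9   0. ] depthpt [674.7 421.5  46.6]
top book [303.6, 205.9] 0.96 [641.9  71.2   0. ] depthpt [639.7  70.4  13.6]
top book_spine [303.8, 205.1] 0.75 [638.2  71.7  42. ] depthpt [643.4  70.3   7.7]
top top_board_mid [329.8, 199.2] 0.81 [655.9   1.2  45. ] depthpt [654.8   1.6  55.9]
top top_board_tab [365.0, 219.6] 0.68 [602.5 -95.6  45. ] depthpt [599.9 -93.4  58.3]
top next_board_tab [357.6, 197.9] 0.64 [662.5 -75.7  39.5] depthpt [661.8 -76.4  42.6]
top spool [179.1, 203.4] 0.42 [639.7 426.6   0. ] depthpt [640.3 426.    3.9]
top punch [210.9, 209.5] 0.6 [624.6 333.7   0. ] depthpt [616.6 323.8  51.8]
top crochet_hook [303.7, 266.2] 0.49 [472.7  66.8   0. ] depthpt [473.3  66.    0.6]
top button_jar [284.1, 150.1] 0.81 [802.6 130.9   0. ] depthpt [785.6 129.7  64.4]
top tape_roll [358.0, 219.3] 0.7 [607.9 -83.    0. ] depthpt [602.1 -74.5  58.4]
top mug [179.0, 204.2] 0.81 [637.3 426.8   0. ] depthpt [635.5 422.3  17.3]
[132.8 507.9 303.9] [ 0.1  1.   0.  -0. ] 53.900000000000006 85.40877049067971 1.2
```

View pics/scene0.png

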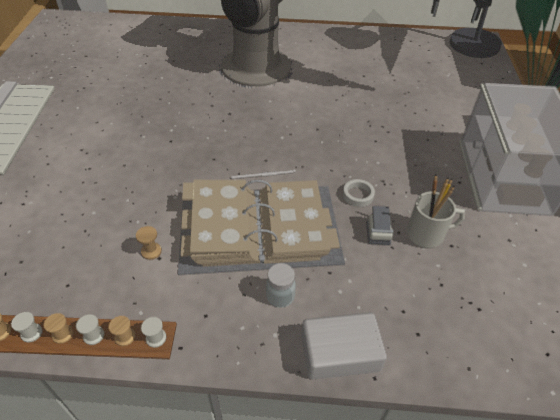

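View pics/top0.png

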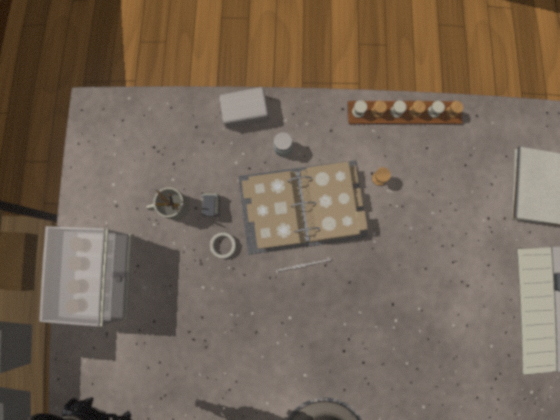

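Run:
```python
from h import *
np.set_printoptions(precision=1,suppress=True)
# heights map from top camera: right-hand board & tabs outlines
C=cloud("top",np.load("top0.npy")).reshape(-1,3)
C=C[~np.isnan(C[:,0])]
# stack left top z~39, fit outlines
for lo,hi,ylo,yhi in ((33,50,60,260),(33,90,-130,60)):
    m=(C[:,2]>lo)&(C[:,2]<hi)&(C[:,1]>ylo)&(C[:,1]<yhi)&(C[:,0]>480)&(C[:,0]<790)
    P=C[m].astype(np.float32); r=cv2.minAreaRect(P[:,:2]); print(len(P),r,cv2.boxPoints(r).tolist(), np.percentile(P[:,2],[5,50,95]))
# plane fit on top board
m=(C[:,2]>45)&(C[:,2]<75)&(C[:,1]>-60)&(C[:,1]<40)&(C[:,0]>570)&(C[:,0]<730)
P=C[m]; A=np.c_[P[:,:2],np.ones(len(P))]
for _ in range(5):
    k=np.linalg.lstsq(A,P[:,2],rcond=None)[0]; e=abs(A@k-P[:,2]); P=P[e<4];A=A[e<4]
print(k,len(P), "tilt",np.hypot(*k[:2]),"dir",np.degrees(np.arctan2(k[1],k[0])))
```

```text
Traceback (most recent call last):
cv2.error: OpenCV(4.12.0) /io/opencv/modules/imgproc/src/convhull.cpp:143: error: (-215:Assertion failed) total >= 0 && (depth == CV_32F || depth == CV_32S) in function 'convexHull'
```

The scene view shows the book with its right-hand stack on the left of the image, and the tab at about (187,192). The spool is beyond it at (150,243), the jar is behind the spine at (280,283), and the punch, tape and mug are beyond the left-hand stack. The top view agrees: tab at about (363,235), spool at (382,177), hook in front at (303,266).

Run:
```python
from h import *
np.set_printoptions(precision=1,suppress=True)
C=cloud("top",np.load("top0.npy")).reshape(-1,3)
C=C[~np.isnan(C[:,0])]
for lo,hi,ylo,yhi in ((28,50,80,270),(33,90,-130,45)):
    m=(C[:,2]>lo)&(C[:,2]<hi)&(C[:,1]>ylo)&(C[:,1]<yhi)&(C[:,0]>500)&(C[:,0]<770)
    P=np.ascontiguousarray(C[m],np.float32); r=cv2.minAreaRect(np.ascontiguousarray(P[:,:2])); print(len(P),r,cv2.boxPoints(r).tolist(), np.percentile(P[:,2],[5,50,95]))
m=(C[:,2]>45)&(C[:,2]<75)&(C[:,1]>-60)&(C[:,1]<40)&(C[:,0]>570)&(C[:,0]<730)
P=C[m]; A=np.c_[P[:,:2],np.ones(len(P))]
for _ in range(5):
    k=np.linalg.lstsq(A,P[:,2],rcond=None)[0]; e=abs(A@k-P[:,2]); P=P[e<4];A=A[e<4]
print("plane",k[:2]*1000,k[2],len(P),"dir",np.degrees(np.arctan2(k[1],k[0])))
im=cv2.imread("pics/top0.png")[150:265,230:390]; cv2.imwrite("pics/topc.png",cv2.resize(im,None,fx=4.8,fy=4.8,interpolation=cv2.INTER_CUBIC))
K,k1,Rm,t=cal("top"); print(K[0,0],-Rm.T@t,k1)
```

```text
3164 ((625.6785278320312, 162.3387451171875), (202.91696166992188, 140.4473114013672), 10.266261100769043) [[513.3289184570312, 213.3559112548828], [538.3598022460938, 75.15715026855469], [738.0281372070312, 111.32157897949219], [712.9972534179688, 249.5203399658203]] [30.4 34.3 38.3]
3386 ((653.065185546875, -42.3450927734375), (216.14495849609375, 174.3536834716797), 0.38470742106437683) [[544.4097900390625, 44.104148864746094], [545.5804443359375, -130.24560546875], [761.7205810546875, -128.79434204101562], [760.5499267578125, 45.555419921875]] [39.7 52.2 58.3]
plane [  9.8 -72.8] 45.36070550544836 1907 dir -82.36791464264658
450.0116376020371 [ 465.3  101.4 1258.5] -0.14678651696466374
```

View pics/topc.png

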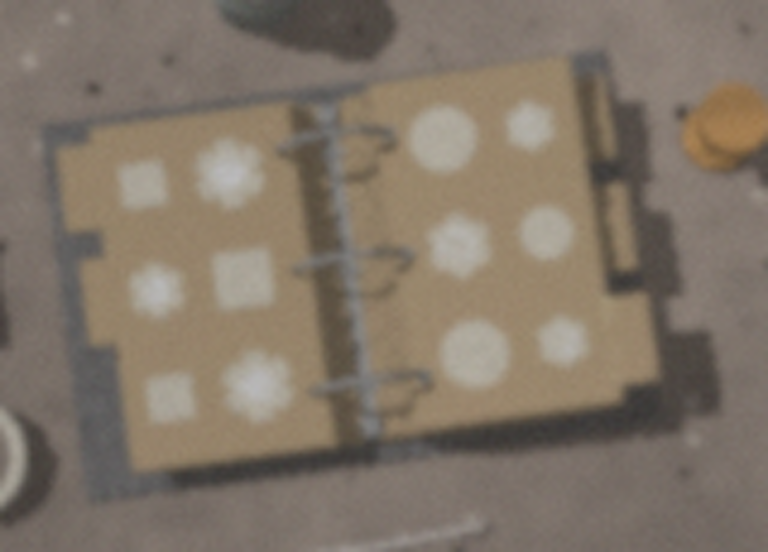

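The crop shows the book yawed about 7.5°. Cover corners are at about (45,125), (92,500) and (607,50), the near tab at (638,335), and the next tabs at (622,235) and (600,120) in the crop. The board starts slightly raised, at about 0.075 rad.

```bash
cat > plan.py <<'E'
from h import *
from scipy.optimize import least_squares
import json
def book():
    return json.load(open("book.json"))
def tcp(A,t,bx):
    """TCP pos & rot: finger's upper/inner tip corner A=(y,z) in book plane at book x=bx, tilt t from down"""
    b=book(); c,s=np.cos(b["yaw"]),np.sin(b["yaw"]); ex=np.array([c,s,0]); ey=np.array([-s,c,0]); Z=np.array([0,0,1.])
    p=ey*np.cos(t)+Z*np.sin(t); d=ey*np.sin(t)-Z*np.cos(t)
    P=np.array([b["x"],b["y"],0])+ex*bx+ey*A[0]+Z*A[1]-14.5*p-73*d
    return P,R.from_matrix(np.c_[-ex,p,d])
def brd(th,r,h):  # board point (y,z): radius r, height h over hinge along board z
    return np.array([-r*np.cos(th)+h*np.sin(th), 42+r*np.sin(th)+h*np.cos(th)])
def inc(P0,R0,P1,R1):
    return np.round((P1-P0)/10,2),np.round((R1*R0.inv()).as_rotvec(),3)
E
python3 - <<'E'
from plan import *
np.set_printoptions(precision=1,suppress=True)
px=lambda u,v:(230+u/4.8,150+v/4.8)
obs=[(px(45,125),113,170,3),(px(92,500),-113,170,3),(px(607,50),113,-170,3),(px(655,290),-41,-161.6,59),(px(660,380),-91,-161.6,59)]
def f(q):
    out=[]
    for uv,x,y,z in obs:
        w=at_z("top",uv,z)[:2]; c,s=np.cos(q[2]),np.sin(q[2]); out+=list(np.array([q[0]+c*x-s*y,q[1]+s*x+c*y])-w)
    return out
r=least_squares(f,[640,71,.13]); print(r.x, r.x[2],np.array(r.fun))
json.dump(dict(x=r.x[0],y=r.x[1],yaw=r.x[2]),open("book.json","w"))
s=ctrl.observe();P0=np.array(s["eef_pos"]);R0=R.from_quat(s["orientation"]); print(P0,R0.as_matrix(),s["clock"])
for A,t in (((-190,150),0.),((-190,150),1.05),((-175,36),1.05),((-148,36),1.05)):
    P,Q=tcp(A,t,-68); print(A,t,P,*inc(P0,R0,P,Q))
E
```

```text
[639.3  71.1   0.2] 0.16194437190816266 [ 0.8  0.9 -1.3  1.1  1.2 -1.2 -1.   2.1  0.3 -2.9]
[132.8 507.9 303.9] [[-1.   0.3  0. ]
 [ 0.3  1.   0. ]
 [ 0.   0.  -1. ]] 1.2
(-190, 150) 0.0 [ 605.2 -141.7  223. ] [ 47.2 -65.   -8.1] [-0.  -0.   0.4]
(-190, 150) 1.05 [ 614.2 -197.   173.7] [ 48.1 -70.5 -13. ] [ 1.1 -0.1  0.4]
(-175, 36) 1.05 [ 611.8 -182.2   59.7] [ 47.9 -69.  -24.4] [ 1.1 -0.1  0.4]
(-148, 36) 1.05 [ 607.4 -155.6   59.7] [ 47.5 -66.3 -24.4] [ 1.1 -0.1  0.4]
```

drive_tool --increments '[{"slide":[3.8,-3.7,0],"rot":[0,0,0.15],"claw":1},{"slide":[3.8,-3.7,0],"rot":[0,0,0.15],"claw":1},{"slide":[3.8,-3.7,0],"rot":[0,0,0.15],"claw":1},{"slide":[3.8,-3.7,0],"rot":[0,0,0],"claw":1},{"slide":[3.8,-3.7,0],"rot":[0,0,0],"claw":1}]' --force 20

```text
clock: 1.82
eef_pos: [323.9, 321.7, 304.1]
orientation: [-0.097, 0.995, 0.0, 0.0]
force: [0.8, 0.8, -0.0]
width: -0.0
finger_force: 0.0
```

drive_tool --increments '[{"slide":[3.8,-3.7,0],"rot":[0,0,0],"claw":1},{"slide":[3.8,-3.7,0],"rot":[0,0,0],"claw":1},{"slide":[2.5,-5,0],"rot":[0,0,0],"claw":1},{"slide":[2.5,-5,0],"rot":[0,0,0],"claw":1},{"slide":[2.5,-5,0],"rot":[0,0,0],"claw":1}]'

```text
clock: 2.45
eef_pos: [474.5, 97.2, 304.1]
orientation: [-0.097, 0.995, 0.0, 0.0]
force: [0.2, 1.3, -0.2]
width: 0.1
finger_force: 0.0
```

drive_tool --increments '[{"slide":[2.5,-5,0],"rot":[0,0,0],"claw":1},{"slide":[2.5,-5,0],"rot":[0,0,0],"claw":1},{"slide":[2.5,-5,0],"rot":[0,0,0],"claw":1},{"slide":[2.5,-5,0],"rot":[0,0,0],"claw":1},{"slide":[0,-5,0],"rot":[0,0,0],"claw":1}]'

```text
clock: 3.08
eef_pos: [574.9, -152.9, 303.4]
orientation: [-0.097, 0.995, 0.0, 0.0]
force: [-0.5, 0.7, -0.6]
width: -0.0
finger_force: 0.0
```

Run:
```python
from plan import *
np.set_printoptions(precision=3,suppress=True)
s=ctrl.observe();P0=np.array(s["eef_pos"]);R0=R.from_quat(s["orientation"]); print(P0,s["joint_positions"])
im,d=ctrl.snapshot("wrist"); cv2.imwrite("pics/w1.png",im); np.save("w1.npy",d)
C=cloud("wrist",d)
for t,z in (("book_spine",42),("top_board_tab",56),("top_board_mid",52),("next_board_tab",39.5)):
    for q in ctrl.pinpoint("wrist",t)[:1]:
        u,v=np.round(q["xy"]).astype(int); print(t,q["xy"],q["confidence"],at_z("wrist",q["xy"],z),C[v,u])
b=book();c,sn=np.cos(b["yaw"]),np.sin(b["yaw"])
for x,y,z in ((-66,-151,56),(0,-151,39.5),(0,0,42)): print("pred",b["x"]+c*x-sn*y,b["y"]+sn*x+c*y,z)
for A,t in (((-190,150),1.05),):
    P,Q=tcp(A,t,-68); print(A,t,P,*inc(P0,R0,P,Q))
```

```text
[ 574.861 -152.941  303.388] [-0.389  0.472  1.323  0.     1.347 -2.154]
book_spine [443.9, 272.5] 0.57 [642.176  71.264  42.   ] [651.505  84.467  18.517]
top_board_tab [335.3, 223.6] 0.55 [598.558 -85.322  56.   ] [599.083 -92.145  57.02 ]
top_board_mid [382.2, 276.0] 0.62 [656.337  -7.171  52.   ] [655.605 -17.002  53.97 ]
next_board_tab [331.4, 273.2] 0.93 [670.85  -65.972  39.5  ] [669.934 -76.703  41.102]
pred 598.5122563387972 -88.58538940810212 56
pred 663.6486888150175 -77.94371828600919 39.5
pred 639.3018351871988 71.08054389443436 42
(-190, 150) 1.05 [ 614.2   -197.011  173.745] [  3.93  -4.41 -12.96] [ 1.033  0.186 -0.029]
```

View pics/w1.png

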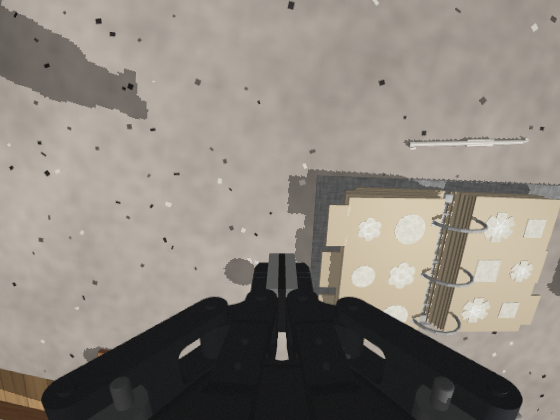

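The wrist view shows the closed fingers pointing at (283,270), clear of the book. The near tab is at (335,225), the next tab at (327,272), the spine at (455,255) and the hook at (470,142). Predictions match within about 5 mm, so I'll tilt now.

drive_tool --increments '[{"slide":[0.65,-0.75,-1.5],"rot":[0.172,0.031,-0.005],"claw":1},{"slide":[0.65,-0.75,-1.5],"rot":[0.172,0.031,-0.005],"claw":1},{"slide":[0.65,-0.75,-1.5],"rot":[0.172,0.031,-0.005],"claw":1},{"slide":[0.65,-0.75,-1.5],"rot":[0.172,0.031,-0.005],"claw":1},{"slide":[0.65,-0.75,-1.5],"rot":[0.172,0.031,-0.005],"claw":1}]'

```text
clock: 3.95
eef_pos: [606.9, -187.4, 229.4]
orientation: [-0.077, 0.902, 0.424, -0.034]
force: [0.6, 0.2, -1.1]
width: -0.1
finger_force: 0.0
```

drive_tool --increments '[{"slide":[0.65,-0.75,-1.5],"rot":[0.172,0.031,-0.005],"claw":1},{"slide":[0,-1,-2],"rot":[0,0,0],"claw":1},{"slide":[0,-1,0],"rot":[0,0,0],"claw":1}]'

```text
clock: 4.32
eef_pos: [612.8, -215.3, 192.5]
orientation: [-0.07, 0.863, 0.498, -0.042]
force: [0.7, -0.0, 0.9]
width: 0.2
finger_force: 0.0
```

Run:
```python
from plan import *
np.set_printoptions(precision=3,suppress=True)
s=ctrl.observe();P0=np.array(s["eef_pos"]);R0=R.from_quat(s["orientation"]); print(P0,s["joint_positions"],s["force"])
im,d=ctrl.snapshot("top"); im2,d2=ctrl.snapshot("scene")
C=cloud("top",d)[150:270,320:420].reshape(-1,3); b=book(); c,sn=np.cos(b["yaw"]),np.sin(b["yaw"])
cv2.imwrite("pics/s2.png",np.hstack([cv2.resize(im[140:270,300:430],None,fx=3,fy=3),cv2.resize(im2[130:260,110:240],None,fx=3,fy=3)]))
for A,t in (((-190,120),1.05),((-180,34),1.05),((-148,34),1.05)):
    P,Q=tcp(A,t,-68); print(A,t,P,*inc(P0,R0,P,Q))
```

```text
[ 612.754 -215.274  192.505] [-0.676  1.013  0.919  0.693  2.012 -2.377] [ 0.702 -0.018  0.903]
(-190, 120) 1.05 [ 614.2   -197.011  143.745] [ 0.14  1.83 -4.88] [ 0.003 -0.002 -0.001]
(-180, 34) 1.05 [ 612.587 -187.142   57.745] [ -0.02   2.81 -13.48] [ 0.003 -0.002 -0.001]
(-148, 34) 1.05 [ 607.428 -155.561   57.745] [ -0.53   5.97 -13.48] [ 0.003 -0.002 -0.001]
```

View pics/s2.png

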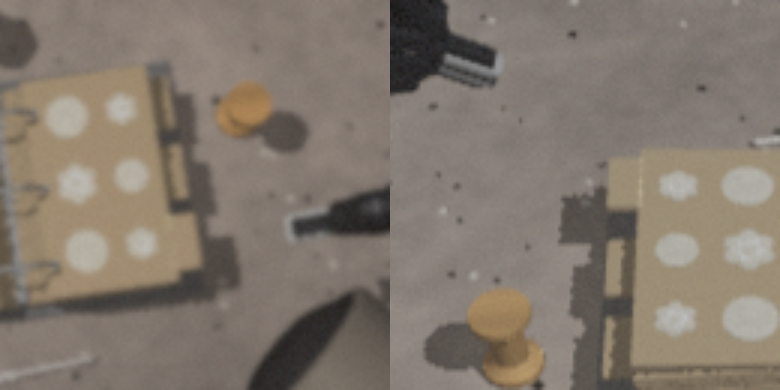

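The views show the closed finger tilted and pointing toward the tab: fingertip at (290,225) in the top half and (497,68) in the scene half. The spool is well clear. I'll descend outside the tab and check there.

drive_tool --increments '[{"slide":[0,0.6,-4],"rot":[0,0,0],"claw":1},{"slide":[0,0.6,-4],"rot":[0,0,0],"claw":1},{"slide":[0,0.6,-3],"rot":[0,0,0],"claw":1},{"slide":[0,0.6,-2.2],"rot":[0,0,0],"claw":1},{"slide":[0,0,0],"rot":[0,0,0],"claw":1}]'

```text
clock: 5.05
eef_pos: [612.8, -191.1, 61.8]
orientation: [-0.07, 0.863, 0.499, -0.041]
force: [-0.6, -0.2, 0.0]
width: -0.4
finger_force: 0.0
```

Run:
```python
from plan import *
np.set_printoptions(precision=3,suppress=True)
s=ctrl.observe();P0=np.array(s["eef_pos"]);R0=R.from_quat(s["orientation"]); print(P0,s["force"])
im,d=ctrl.snapshot("top"); im2,d2=ctrl.snapshot("scene"); np.save("top3.npy",d); np.save("scene3.npy",d2)
M=R0.as_matrix(); tip=P0+73*M[:,2]; A=tip+14.5*M[:,1]; B=tip-14.5*M[:,1]
print("tip",tip,"A",A,proj("top",[tip,A,B]),proj("scene",[tip,A,B]))
a=cv2.resize(im[170:270,320:420],None,fx=4,fy=4,interpolation=cv2.INTER_CUBIC);e=cv2.resize(im2[140:240,130:230],None,fx=4,fy=4,interpolation=cv2.INTER_CUBIC)
for q,(ox,oy),n in ((a,(320,170),"top"),(e,(130,140),"scene")):
    for p,col in zip(proj(n,[tip,A,B]),((0,255,0),(0,0,255),(255,0,0))): cv2.circle(q,tuple(int(v) for v in (p-[ox,oy])*4+2),3,col,-1)
cv2.imwrite("pics/s3.png",np.hstack([a,e]))
for A,t in (((-148,34),1.05),):
    P,Q=tcp(A,t,-68); print(A,t,P,*inc(P0,R0,P,Q))
```

```text
[ 612.808 -191.13    61.844] [-0.584 -0.228  0.018]
tip [ 602.51  -128.693   25.449] A [ 601.355 -121.557   38.018] [[375.75  220.662]
 [374.015 220.529]
 [377.45  220.792]] [[169.56  199.59 ]
 [171.985 195.527]
 [167.175 203.585]]
(-148, 34) 1.05 [ 607.428 -155.561   57.745] [-0.54  3.56 -0.41] [ 0.001 -0.001 -0.001]
```

View pics/s3.png

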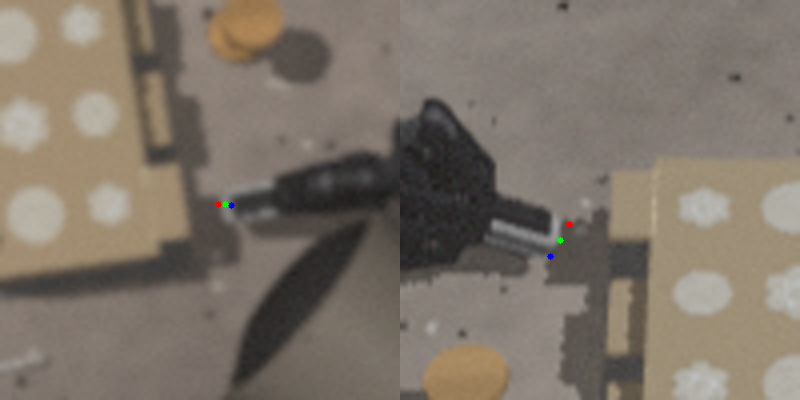

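The projected tip points (218–231,204 and 550–570,225–256) coincide with the fingertips. The finger lines up with the middle of the tab. Insert and compute the arc.

drive_tool --increments '[{"slide":[-0.18,1.2,0],"rot":[0,0,0],"claw":1},{"slide":[-0.18,1.2,0],"rot":[0,0,0],"claw":1},{"slide":[-0.18,1.1,0],"rot":[0,0,0],"claw":1},{"slide":[0,0,0],"rot":[0,0,0],"claw":1}]'

```text
clock: 5.65
eef_pos: [607.3, -155.8, 62.2]
orientation: [-0.07, 0.863, 0.499, -0.041]
force: [-0.0, 0.5, 0.1]
width: 0.1
finger_force: 0.0
```

```bash
cat > arc.py <<'E'
from plan import *
def tilt(th): return np.radians(np.interp(np.degrees(th),[0,60,160],[60,60,0]))
def target(th,bx=-68):
    t=tilt(th); d=np.array([np.sin(t),-np.cos(t)])
    A=brd(th,162,1)+17*d if t+th<np.pi/2 else brd(th,145,1)
    return tcp(A,t,bx)
E
python3 - <<'E'
from arc import *
s=ctrl.observe();P=np.array(s["eef_pos"]);Q=R.from_quat(s["orientation"]); print(P,s["force"])
for th in [.0]+list(np.arange(.1,3.15,.12)):
    P1,Q1=target(th); i,r=inc(P,Q,P1,Q1); print(round(th,2),i.tolist(),r.tolist(),P1.round().tolist()); P,Q=P1,Q1
E
```

```text
[ 607.31723895 -155.83960809   62.23016689] [-0.00156839  0.51989333  0.09268525]
0.0 [-0.0, 0.11, -0.38] [-0.002, -0.001, -0.001] [607.0, -155.0, 58.0]
0.1 [-0.01, 0.09, 1.62] [0.0, 0.0, 0.0] [607.0, -154.0, 75.0]
0.22 [-0.05, 0.32, 1.92] [0.0, 0.0, 0.0] [607.0, -151.0, 94.0]
0.34 [-0.09, 0.54, 1.86] [0.0, 0.0, 0.0] [606.0, -145.0, 112.0]
0.46 [-0.12, 0.76, 1.78] [0.0, 0.0, 0.0] [605.0, -138.0, 130.0]
0.58 [-0.15, 0.91, 1.6] [0.0, 0.0, 0.0] [603.0, -129.0, 146.0]
0.7 [-0.17, 1.03, 1.39] [0.0, 0.0, 0.0] [601.0, -118.0, 160.0]
0.82 [-0.19, 1.19, 1.25] [0.0, 0.0, 0.0] [599.0, -106.0, 173.0]
0.94 [-0.22, 1.33, 1.1] [0.0, 0.0, 0.0] [597.0, -93.0, 184.0]
1.06 [-0.24, 1.47, 0.98] [-0.008, -0.001, 0.0] [595.0, -78.0, 193.0]
1.18 [-0.28, 1.74, 1.25] [-0.071, -0.012, -0.0] [592.0, -61.0, 206.0]
1.3 [-0.3, 1.85, 1.04] [-0.071, -0.012, 0.0] [589.0, -42.0, 216.0]
1.42 [-0.32, 1.94, 0.82] [-0.071, -0.012, 0.0] [586.0, -23.0, 224.0]
1.54 [-0.33, 2.0, 0.59] [-0.071, -0.012, -0.0] [582.0, -3.0, 230.0]
1.66 [-0.33, 2.04, 0.36] [-0.071, -0.012, -0.0] [579.0, 17.0, 234.0]
1.78 [-0.33, 2.05, 0.13] [-0.071, -0.012, -0.0] [576.0, 38.0, 235.0]
1.9 [-0.33, 2.03, -0.1] [-0.071, -0.012, 0.0] [572.0, 58.0, 234.0]
2.02 [-0.32, 1.99, -0.33] [-0.071, -0.012, 0.0] [569.0, 78.0, 231.0]
2.14 [-0.31, 1.92, -0.55] [-0.071, -0.012, 0.0] [566.0, 97.0, 226.0]
2.26 [-0.3, 1.83, -0.75] [-0.071, -0.012, -0.0] [563.0, 116.0, 218.0]
2.38 [-0.28, 1.72, -0.95] [-0.071, -0.012, 0.0] [560.0, 133.0, 209.0]
2.5 [-0.26, 1.58, -1.12] [-0.071, -0.012, 0.0] [558.0, 149.0, 197.0]
2.62 [-0.23, 1.43, -1.28] [-0.071, -0.012, -0.0] [555.0, 163.0, 184.0]
2.74 [-0.21, 1.26, -1.42] [-0.071, -0.012, 0.0] [553.0, 176.0, 170.0]
2.86 [-0.13, 0.79, -1.59] [-0.031, -0.005, 0.0] [552.0, 184.0, 154.0]
2.98 [-0.06, 0.37, -1.7] [0.0, 0.0, 0.0] [551.0, 187.0, 137.0]
3.1 [-0.03, 0.16, -1.73] [0.0, 0.0, 0.0] [551.0, 189.0, 120.0]
```

drive_tool --increments '[{"slide":[0,0.15,1.25],"rot":[0,0,0],"claw":1},{"slide":[-0.05,0.35,1.9],"rot":[0,0,0],"claw":1},{"slide":[-0.1,0.55,1.85],"rot":[0,0,0],"claw":1},{"slide":[-0.1,0.75,1.8],"rot":[0,0,0],"claw":1},{"slide":[0,0,0],"rot":[0,0,0],"claw":1}]'

```text
clock: 6.28
eef_pos: [605.4, -138.4, 132.2]
orientation: [-0.071, 0.863, 0.498, -0.04]
force: [-1.0, -0.2, -0.1]
width: -0.1
finger_force: 0.0
```

```bash
cat > chk.py <<'E'
from arc import *
import sys
np.set_printoptions(precision=3,suppress=True)
s=ctrl.observe();P=np.array(s["eef_pos"]);Q=R.from_quat(s["orientation"]); print(P,s["force"],s["clock"])
P1,Q1=target(float(sys.argv[1])); print("to target",*inc(P,Q,P1,Q1))
b=book();c,sn=np.cos(b["yaw"]),np.sin(b["yaw"])
for n in ("top","scene"):
    im,d=ctrl.snapshot(n); cv2.imwrite(f"pics/{n}_{s['clock']:.2f}.png",im)
    C=cloud(n,d).reshape(-1,3); C=C[~np.isnan(C[:,0])]-[b["x"],b["y"],0]
    X=C[:,0]*c+C[:,1]*sn; Y=-C[:,0]*sn+C[:,1]*c; Zc=C[:,2]
    # main board away from finger: book x 10..95
    m=(X>15)&(X<95)&(abs(Y)<160)&(np.hypot(Y,Zc-42)<170)&(Zc>25)
    r=np.hypot(Y,Zc-42); ang=np.degrees(np.arctan2(Zc-42,-Y)); k=m&(r>60)&(r<138)
    h,e=np.histogram(ang[k],np.arange(-12,200,4)); print(n,[(int(a),int(v)) for a,v in zip(e,h) if v>15])
    for nm,xx in (("tab1",-52),("nexttab",0),("tab3",66)):
        q=(abs(X-xx)<8)&(Y<-144)&(Y>-158)&(r<175); print(" ",nm,np.median(Zc[q]) if q.any() else None,q.sum())
E
python3 chk.py 0.46
```

```text
[ 605.364 -138.416  132.23 ] [-1.    -0.249 -0.137] 6.275
to target [-0.09  0.07 -0.2 ] [-0.     0.002 -0.   ]
top [(-4, 39), (24, 141), (28, 639), (32, 51)]
  tab1 107.08934624199954 4
  nexttab 39.89127290808938 31
  tab3 34.33827593695976 28
scene [(-4, 267), (0, 240), (28, 927), (32, 227)]
  tab1 103.33585809214786 53
  nexttab 42.397401583407856 52
  tab3 35.82105331656174 43
```

The board is at about 0.48 rad and the next tab is still down at about 41 mm. Continuing the arc.

drive_tool --increments '[{"slide":[-0.2,0.95,1.4],"rot":[0,0,0],"claw":1},{"slide":[-0.2,1.05,1.4],"rot":[0,0,0],"claw":1},{"slide":[-0.2,1.2,1.25],"rot":[0,0,0],"claw":1},{"slide":[-0.2,1.35,1.1],"rot":[0,0,0],"claw":1},{"slide":[-0.25,1.45,1.0],"rot":[-0.008,-0.001,0],"claw":1}]'

```text
clock: 7.0
eef_pos: [594.3, -78.0, 192.3]
orientation: [-0.07, 0.865, 0.495, -0.04]
force: [0.9, -1.0, 1.7]
width: -0.0
finger_force: 0.4
```

```bash
python3 chk.py 1.06
```

```text
[594.286 -78.005 192.308] [ 0.851 -0.985  1.711] 7.0
to target [ 0.05 -0.03  0.12] [-0.    -0.001  0.   ]
top [(-4, 396), (0, 120), (56, 112), (60, 468), (64, 21)]
  tab1 None 0
  nexttab 39.629197234607076 31
  tab3 34.700675767629505 28
scene [(-4, 415), (0, 750), (60, 559), (64, 161)]
  tab1 5.192448557502327 4
  nexttab 42.52778144900476 50
  tab3 35.724227692571674 42
```

drive_tool --increments '[{"slide":[-0.25,1.75,1.35],"rot":[-0.071,-0.012,0],"claw":1},{"slide":[-0.3,1.85,1.05],"rot":[-0.071,-0.012,0],"claw":1},{"slide":[-0.3,1.95,0.8],"rot":[-0.071,-0.012,0],"claw":1},{"slide":[-0.35,2.0,0.6],"rot":[-0.071,-0.012,0],"claw":1},{"slide":[-0.35,2.05,0.35],"rot":[-0.071,-0.012,0],"claw":1}]'

```text
clock: 7.72
eef_pos: [578.9, 17.3, 233.2]
orientation: [-0.076, 0.94, 0.332, -0.026]
force: [-0.1, 0.1, 0.8]
width: -0.1
finger_force: 0.3
```

```bash
python3 chk.py 1.66
```

```text
[578.861  17.322 233.176] [-0.078  0.13   0.77 ] 7.725
to target [0.03 0.01 0.08] [0.001 0.002 0.001]
top [(-8, 21), (-4, 571), (0, 199), (92, 37)]
  tab1 None 0
  nexttab 41.52925967133788 5
  tab3 34.54834362660634 30
scene [(-4, 440), (0, 735), (92, 108)]
  tab1 5.322477989744245 7
  nexttab 42.49822864041333 52
  tab3 36.236672638487676 44
```

drive_tool --increments '[{"slide":[-0.3,2.05,0.2],"rot":[-0.071,-0.012,0],"claw":1},{"slide":[-0.3,2.05,-0.1],"rot":[-0.071,-0.012,0],"claw":1},{"slide":[-0.3,2.0,-0.3],"rot":[-0.071,-0.012,0],"claw":1},{"slide":[-0.3,1.9,-0.55],"rot":[-0.071,-0.012,0],"claw":1},{"slide":[-0.3,1.85,-0.75],"rot":[-0.071,-0.012,0],"claw":1}]'

```text
clock: 8.45
eef_pos: [564.1, 115.1, 217.3]
orientation: [-0.08, 0.984, 0.159, -0.012]
force: [0.4, -0.0, 0.7]
width: 0.1
finger_force: 0.2
```

drive_tool --increments '[{"slide":[-0.3,1.7,-0.95],"rot":[-0.071,-0.012,0],"claw":1},{"slide":[-0.25,1.6,-1.1],"rot":[-0.071,-0.012,0],"claw":1},{"slide":[-0.25,1.45,-1.3],"rot":[-0.071,-0.012,0],"claw":1},{"slide":[-0.2,1.25,-1.4],"rot":[-0.071,-0.012,0],"claw":1},{"slide":[0,0,0],"rot":[0,0,0],"claw":1}]'

```text
clock: 9.07
eef_pos: [553.0, 176.0, 168.7]
orientation: [-0.083, 0.996, 0.017, -0.001]
force: [0.2, 0.7, -0.1]
width: 0.0
finger_force: 0.0
```

```bash
python3 chk.py 2.74
```

```text
[553.04  176.044 168.739] [ 0.198  0.667 -0.074] 9.075
to target [ 0.03 -0.04  0.15] [-0.002 -0.    -0.004]
top [(-8, 27), (-4, 574), (0, 191), (152, 17), (156, 577), (160, 89)]
  tab1 2.2314420087486644 27
  nexttab 39.53346049186642 30
  tab3 33.61850064656551 29
scene [(-4, 429), (0, 749), (152, 139), (156, 1001)]
  tab1 4.751214270895532 6
  nexttab 42.74594564772187 56
  tab3 35.60404184214552 42
```

drive_tool --increments '[{"slide":[-0.1,0.8,-1.4],"rot":[-0.03,-0.005,0],"claw":1},{"slide":[-0.05,0.3,-1.4],"rot":[0,0,0],"claw":1},{"slide":[0,0.1,-1.2],"rot":[0,0,0],"claw":1},{"slide":[0,0,-0.8],"rot":[0,0,0],"claw":1},{"slide":[0,0,0],"rot":[0,0,0],"claw":1}]'

```text
clock: 9.8
eef_pos: [552.2, 187.0, 121.7]
orientation: [-0.081, 0.997, 0.001, 0.002]
force: [0.8, 0.9, 0.4]
width: -0.4
finger_force: 0.0
```

drive_tool --increments '[{"slide":[0,0,-0.3],"rot":[0,0,0],"claw":1},{"slide":[0,0,-0.2],"rot":[0,0,0],"claw":1},{"slide":[0,0,0],"rot":[0,0,0],"claw":1}]'

```text
clock: 10.18
eef_pos: [552.4, 187.4, 117.5]
orientation: [-0.082, 0.997, 0.001, 0.002]
force: [0.3, 0.4, 0.9]
width: -0.0
finger_force: 0.0
```

```bash
python3 chk.py 3.14
```

```text
[552.417 187.444 117.457] [0.291 0.375 0.941] 10.175
to target [-0.13  0.15 -0.32] [-0.003  0.004 -0.002]
top [(-8, 23), (-4, 585), (0, 185), (176, 440)]
  tab1 1.6494742644417288 29
  nexttab 40.644397235759925 28
  tab3 35.184467544387545 30
scene [(-4, 469), (0, 703), (176, 1104)]
  tab1 5.3266223596173115 6
  nexttab 42.057533281697374 50
  tab3 35.81383861930503 42
```

drive_tool --increments '[{"slide":[0,0,-0.2],"rot":[0,0,0],"claw":1},{"slide":[0,0,-0.15],"rot":[0,0,0],"claw":1},{"slide":[0,0,0],"rot":[0,0,0],"claw":1}]'

```text
clock: 10.65
eef_pos: [552.4, 187.4, 113.8]
orientation: [-0.082, 0.997, 0.001, 0.002]
force: [0.1, -0.8, 0.3]
width: 0.3
finger_force: 0.0
```

drive_tool --increments '[{"slide":[0,0,-0.1],"rot":[0,0,0],"claw":1},{"slide":[0,0,0],"rot":[0,0,0],"claw":1}]'

```text
clock: 10.9
eef_pos: [552.4, 187.4, 113.6]
orientation: [-0.082, 0.997, 0.001, 0.002]
force: [-2.1, -0.6, 5.0]
width: 0.2
finger_force: 2.7
```

drive_tool --increments '[{"slide":[0,0,-0.05],"rot":[0,0,0],"claw":1},{"slide":[0,0,0],"rot":[0,0,0],"claw":1},{"slide":[0,0,0],"rot":[0,0,0],"claw":1}]'

```text
clock: 11.28
eef_pos: [552.4, 187.5, 113.4]
orientation: [-0.082, 0.997, 0.001, 0.002]
force: [-3.0, -0.7, 8.4]
width: -0.2
finger_force: 4.2
```

```bash
python3 -c "
from h import *; s=ctrl.observe(); print(s['eef_pos'],s['force'])"
```

```text
[552.41091351 187.45013254 113.44829387] [-2.9525917  -0.68713086  8.38076963]
```

The press is firm at 8 N with the tip at about 40.5 mm, the height of a flat board. Lifting away.

drive_tool --increments '[{"slide":[0,0,0.5],"rot":[0,0,0],"claw":1},{"slide":[0,0,3],"rot":[0,0,0],"claw":1},{"slide":[0,0,5],"rot":[0,0,0],"claw":1},{"slide":[0,0,5],"rot":[0,0,0],"claw":1},{"slide":[-4,0,4],"rot":[0,0,0],"claw":1}]'

```text
clock: 11.9
eef_pos: [513.7, 187.2, 289.4]
orientation: [-0.081, 0.997, 0.001, 0.004]
force: [-0.2, 0.3, -0.4]
width: -0.3
finger_force: 0.0
```

drive_tool --increments '[{"slide":[-5,0,0],"rot":[0,0,0],"claw":1},{"slide":[-5,0,0],"rot":[0,0,0],"claw":1},{"slide":[0,0,0],"rot":[0,0,0],"claw":1}]'

```text
clock: 12.28
eef_pos: [409.4, 187.4, 287.7]
orientation: [-0.082, 0.997, 0.001, 0.002]
force: [0.7, -0.2, -0.5]
width: -0.1
finger_force: 0.0
```

```bash
python3 chk.py 3.14
python3 - <<'E'
from plan import *
b=book();c,sn=np.cos(b["yaw"]),np.sin(b["yaw"])
im,d=ctrl.snapshot("top"); im2,d2=ctrl.snapshot("scene")
for n,D in (("top",d),("scene",d2)):
    C=cloud(n,D).reshape(-1,3); C=C[~np.isnan(C[:,0])]-[b["x"],b["y"],0]; X=C[:,0]*c+C[:,1]*sn; Y=-C[:,0]*sn+C[:,1]*c
    m=(abs(X)<90)&(Y>45)&(Y<135)&(abs(C[:,2]-40)<15); k=np.polyfit(Y[m],C[m,2],1); print(n,"left slope",k[0],"z at 90",np.polyval(k,90))
    m=(abs(X)<90)&(Y<-45)&(Y>-135)&(abs(C[:,2]-40)<15); k=np.polyfit(Y[m],C[m,2],1); print(n,"right slope",k[0],"z",np.polyval(k,-90))
cv2.imwrite("pics/end.png",np.hstack([cv2.resize(im[130:280,190:400],(400,286)),cv2.resize(im2[150:300,140:350],(400,286))]))
E
```

```text
[409.379 187.446 287.677] [ 0.74  -0.18  -0.494] 12.275
to target [ 14.18   0.15 -17.34] [-0.003  0.003 -0.003]
top [(-8, 21), (-4, 591), (0, 175), (176, 114)]
  tab1 1.7140927028144808 27
  nexttab 40.61348534474456 32
  tab3 34.59567757846326 28
scene [(-4, 430), (0, 735), (176, 624)]
  tab1 5.139951813507248 6
  nexttab 42.264082915750286 53
  tab3 35.56535627248784 40
top left slope -0.0032868313771146217 z at 90 39.82710015830661
top right slope 7.163514937032212e-05 z 40.34330648212352
scene left slope -0.0038964919961963205 z at 90 42.174228230845785
scene right slope 0.007263001342177169 z 42.89360251675359
```

View pics/end.png

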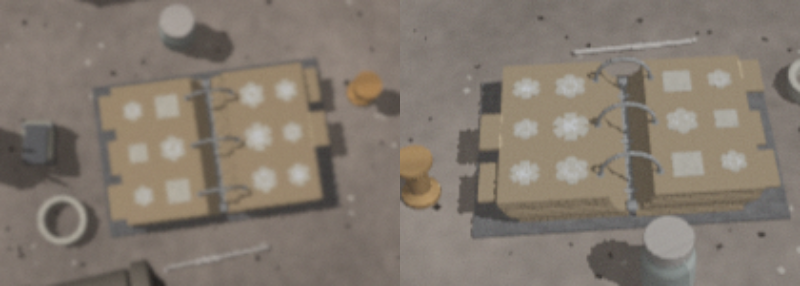

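The final views show the board flat on the left-hand stack: left slope is about −0.003 and its surface is at about 41 mm. The next board is flat with its tab at (318,130), and the other things are in place. Handing in.

```bash
python3 -c "
from plant import ctrl; print(ctrl.close_job())"
```

```text
the job is handed in; nothing more can be done
None
```

The top board is turned over the rings and pressed flat on the left-hand stack; in the final camera views the next board still lies flat and nothing else looks moved, and the job was handed in at about 12 s on the robot's clock.

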